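# Hang the blue paint strainer in its bayonet stand and lock it

## Robot

A 6-joint arm with a two-finger parallel gripper is mounted at the origin on a cart in front of the work surface, level with it; the furniture and walls round the work are solid. World frame = base frame: x ahead of the robot, y to its left, z up, the work surface at z = 0. Lengths are in m, angles in rad, forces in N, time in s.
With the tool pointing down it reaches from about 0.35 to 0.775 m from the base axis. Payload 5.5 kg.
Tool frame: the origin (TCP) lies at the very end of the fingers, on their centre line; the grasp point (between the pads) lies 19 mm behind it; z points along the fingers, x is the direction in which the jaws open and shut, and the axes are right-handed (so a half turn about z gives the same grasp; the last joint's range is limited). The gripper opens to 85 mm and grips with 20 to 120 N. Pads are 22 mm wide; open, the fingers measure 114 mm over their backs; the gripper's body (76 mm by 85 mm) begins 54 mm behind the grasp point. The pads swing forward as they close: fully open they stand 13 mm farther back than shut.
Start: joints at [1.059, 0.313, 0.046, 1.304, 0, 1.431], TCP at [0.209, 0.536, 0.193] pointing down, gripper open.
Joint ranges: [-2.76, 2.76], [-0.86, 1.69], [-1.03, 1.26], [-2.2, 2.34], [-1.47, 1.5], [-3.14, 3.14]. Speed limits (rad/s): [2.57, 2.57, 3.14, 3.14, 3.14, 3.14].

## Interface

Orientations are given as a unit quaternion [w, x, y, z].
In Python, from workcell import monitor, eyes, ticket gives the robot as it stands.
- The arm moves only by the tool send_rows, never from a script. Its argument "targets" is a list of rows, each a list of 5 numbers: the shift along the world's x, y, z in m, then the turn about the world's z in degrees, then the closure in counts, from 0 (fully open) to 255 (shut). A call has 1 to 12 rows; each row shifts and turns the commanded pose from where the row before left it; what a row does not reach is not made up. A row lasts 1/10 s, in which the tool goes at most 50 mm and 8.59 degrees, less where a joint would pass 70% of its speed; a pose out of reach is approached as far as the arm can. A call is refused whole if a number of a shift passes 0.05 or a number of a turn 8.59, either way. A call with a gripper value outside its range is refused whole. The fingers move at their own pace and stop on an object; "newtons" is the grip in N (left out, the last holds). Time passes only in rows, so rows that do not move let the fingers close. It gives the time, the measured TCP pose, the force and the opening at its end, in the units of the state.
- monitor.get_state(): the state, without advancing time (a new reading comes with each control period).
- eyes.read_camera(name): name is "scene" or "top" or "wrist"; returns a dict with "img" (384x512x3 uint8, red, green, blue), "z_map" (384x512 float32, m along the optical axis (not along the pixel's ray), 0 where there is no reading), "camera_matrix" (3x3 intrinsics, pixels), "pose" (4x4, takes a point from camera to world coordinates); the wrist camera has in their place "T_tool_cam" (4x4, takes a point from camera to tool coordinates, whose origin is the TCP and whose axes are the tool frame's). Camera axes: x right, y down, z forward; pixel columns grow to the right and rows downward; lengths in m; the calibration is good to about 2 mm. A picture is of the moment at which its call begins: read the wrist's pose just before it.
- ticket.hand_in(): hands the job in, once; it reports no verdict.
Trained networks look in the newest picture that a camera, given by its name, has taken for a name from the list of things; names that differ only in an ending like _2 or _b are one class to them, and where a whole thing is asked for, a point or a joint stands for the part that bears it (a point fixed in the world has none). Each returns a list of dicts, best first, with "conf" (0 to 1); they miss things now and then, are a little off and sometimes report something else, mostly with a low value. They report only what shows in the picture. A call takes as long as a camera call.
- eyes.spot_in(name, camera): "xyz" ([x, y, z] in m, in world coordinates, good to about 4 mm: the middle of the surface that is visible of it).
- eyes.tip_of(name, camera): "xyz" ([x, y, z] in m, in world coordinates, good to about 4 mm: a listed point, or the origin of a listed thing).
The state is a dict: "clock": time; "joint_pos": joint angles; "qvel": joint speeds; "tau": joint torques, N m; "tcp_pos": TCP position; "orientation": TCP orientation; "wrist_force": force on the tool from outside, world axes, zero at the start; "ft_torque": the same for the moment, N m; "finger_gap": finger opening in m.
Only numpy, scipy, OpenCV 4.12 (cv2) and the standard library are available. Lean on these libraries where they do the work, as an engineer would, in place of code of your own. Each camera call takes 0.05 s, during which the arm holds its last target.

## Task

Hang the strainer with the blue handle in the round stand over the mixing cup: lower its two lugs through the two gaps in the ring, then twist it clockwise (seen from above) under the lip until the lugs drop into the locking notches at the red dots, and let go. Leave the yellow strainer where it is.

Things in the scene. Friction and masses are not known exactly. Their poses are not given: they have to be found in the camera images.
- strainer_blue: Steel strainer with blue handle, 96 mm tall, 90 g, upright. Origin: centre of its flat bottom, z up. Basket 76 mm across, z 0-36 mm. Two blue lugs along its own +x and -x: 14 mm wide, z 22-30 mm, tips 58 mm from the axis. Handle: straight bar along its own x, 80 long, 14 wide (y), z 72-96 mm; grip it across y at z 84; clear beside it above z 36. Same after a half turn.
- stand: Fixed stand: aluminium bayonet ring with black ledge, 140 mm outer, 92 mm inner diameter, top at z 122 mm, on two legs over a round base of 124 mm; a mixing cup stands under the ring, rim at z 54. Origin: centre of the base's underside, z up. Its own x axis (+x and -x, red dot on the lip at each end) is the line of the two locking notches. The ring leaves the basket 8 mm of play to each side.
- ring_ledge (a point): On the ring's axis at ledge height (z 100 mm), axes as the stand. Lugs land here: strainer bottom then at 78 mm. Two gaps in the top, 44 deg wide, centred on the line 60 deg counter-clockwise (from above) of the stand's x. Clockwise of each gap a lip covers the ledge, underside 18 mm above it (lug play 10 mm). On the x line are notches 40 deg wide, 10 mm deeper (bottom at 68 mm), then a stop.
- strainer_yellow: The same strainer with a yellow handle, upright on the table, to be left where it is. Same size, origin and axes as the blue one.

How it is judged:
By the outcome, as a careful person would: the job done as asked, in the order asked, and still so for the second after the job is handed in, with the robot touching nothing.
It also fails if it takes over 38 s, if anything falls off the work surface, if the arm or the gripper's body presses on something with over 40 N, if the wrist force passes 120 N, or if a joint passes its speed limit or range.

## Working session

There is one attempt and no reset: what is moved stays moved. The work goes in short steps, Python scripts to look and compute and a tool call to move; the robot and the scene stay as the last step left them, time stands still between calls to the robot, and variables do not carry over. Pictures are saved under pics/ and viewed, and the job is handed in when it is done.

Besides the shell and the picture viewer there is one more tool, called after ">>>" by a JSON object that holds its "method" and its "body". send_rows: Moves the arm, as the interface text tells. Its arguments: {"type":"object","properties":{"targets":{"type":"array"},"newtons":{"type":"number"}},"required":["targets"]}

```bash
mkdir -p pics
python3 - <<'E'
from workcell import monitor, eyes
import cv2,numpy as np
s=monitor.get_state();print({k:np.round(v,3).tolist() for k,v in s.items()})
for c in ["scene","top","wrist"]:
    r=eyes.read_camera(c);cv2.imwrite(f"pics/{c}0.png",r["img"][:,:,::-1])
    np.savez(f"{c}0.npz",**r)
    if c!="wrist":
        print(c,np.round(r["pose"],3).tolist(),r["camera_matrix"].tolist())
        for n in ["strainer_blue","strainer_yellow","stand","ring_ledge"]:
            print(n,[(np.round(d["xyz"],4).tolist(),round(d["conf"],2)) for d in eyes.tip_of(n,c)][:3],[(np.round(d["xyz"],4).tolist(),round(d["conf"],2)) for d in eyes.spot_in(n,c)][:3] if n!="ring_ledge" else "")
E
```

```text
{'clock': 0.0, 'joint_pos': [1.059, 0.314, 0.045, 1.304, 0.0, 1.431], 'qvel': [0.002, 0.001, -0.002, -0.0, -0.001, 0.001], 'tau': [-0.0, -48.062, 29.854, 0.019, -0.0, 0.0], 'tcp_pos': [0.209, 0.535, 0.192], 'orientation': [0.0, 0.826, 0.564, -0.001], 'wrist_force': [0.069, -0.076, -0.046], 'ft_torque': [0.035, -0.011, 0.041], 'finger_gap': 0.086}
scene [[0.24, 0.75, -0.617, 1.08], [0.971, -0.195, 0.141, -0.342], [-0.015, -0.632, -0.775, 0.75], [0.0, 0.0, 0.0, 1.0]] [[447.4852717579269, 0.0, 255.07519669858536], [0.0, 447.4852717579269, 192.94039700172087], [0.0, 0.0, 1.0]]
strainer_blue [([0.456, -0.1849, 0.002], 0.66)] []
strainer_yellow [([0.4948, -0.3185, 0.0022], 0.61)] [([0.4909, -0.3119, 0.0349], 0.61)]
stand [([0.6626, -0.1711, 0.0025], 0.72)] [([0.6765, -0.1719, 0.102], 0.8)]
ring_ledge [([0.6582, -0.1763, 0.1009], 0.75), ([0.6653, -0.1708, 0.0041], 0.45)] 
top [[0.014, -0.985, 0.17, 0.402], [-0.999, -0.009, 0.031, -0.239], [-0.029, -0.17, -0.985, 0.934], [0.0, 0.0, 0.0, 1.0]] [[393.51921820512257, 0.0, 257.52983155000305], [0.0, 393.51921820512257, 189.10337976278038], [0.0, 0.0, 1.0]]
strainer_blue [([0.4547, -0.1862, -0.003], 0.78)] [([0.4547, -0.1903, 0.0169], 0.57)]
strainer_yellow [([0.492, -0.3178, 0.0033], 0.7)] [([0.4903, -0.3148, 0.0253], 0.61)]
stand [([0.6638, -0.1715, -0.0008], 0.61)] [([0.6728, -0.1697, 0.0987], 0.94)]
ring_ledge [([0.6611, -0.174, 0.106], 0.87)]
```

View pics/scene0.png

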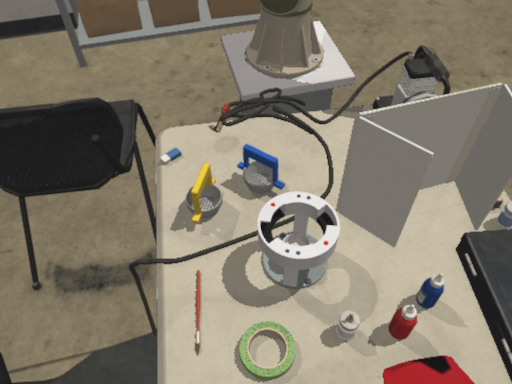

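View pics/top0.png

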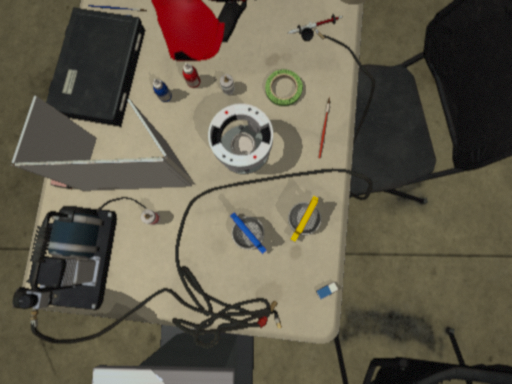

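```bash
cat > h.py <<'E'
import numpy as np,cv2
def cloud(r,pose=None):
    z=r["z_map"];K=r["camera_matrix"];P=r["pose"] if pose is None else pose
    v,u=np.indices(z.shape);X=np.stack([(u-K[0,2])/K[0,0]*z,(v-K[1,2])/K[1,1]*z,z],-1)
    W=X@P[:3,:3].T+P[:3,3];W[z==0]=np.nan;return W
def ana(img,W):
    hsv=cv2.cvtColor(img,cv2.COLOR_RGB2HSV).astype(int);H,S,V=hsv[...,0],hsv[...,1],hsv[...,2]
    z=W[...,2]
    near=lambda c,r:np.hypot(W[...,0]-c[0],W[...,1]-c[1])<r
    for n,c,m in [("blue",(.455,-.186),(abs(H-112)<14)&(S>120)),("yellow",(.492,-.318),(abs(H-25)<8)&(S>120))]:
        k=m&near(c,.09)&(z>.085)&(z<.105)
        p=W[k][:,:2]
        if len(p)>15:
            (cx,cy),(w,h),a=cv2.minAreaRect(p.astype(np.float32)*1000)
            u=np.linalg.svd(p-p.mean(0))[2][0]
            print(n,len(p),"rect",round(cx,1),round(cy,1),round(w),round(h),"mean",p.mean(0).round(4),"ang",round(np.degrees(np.arctan2(u[1],u[0])),1),"z",np.median(W[k][:,2]).round(4))
    k=((H<8)|(H>172))&(S>120)&near((.662,-.172),.085)&(z>.1)
    nl,lab,st,ce=cv2.connectedComponentsWithStats(k.astype(np.uint8))
    for i in range(1,nl):
        if st[i,4]>=3: print("red",st[i,4],ce[i].round(1),np.nanmean(W[lab==i],0).round(4))
    k=near((.662,-.172),.085)&(abs(z-.122)<.006)
    p=W[k][:,:2]
    if len(p)>50:
        (cx,cy),rr=cv2.minEnclosingCircle(p.astype(np.float32)*1000);print("ring",len(p),round(cx,1),round(cy,1),round(rr,1),"z",np.median(W[k][:,2]).round(4))
E
python3 - <<'E'
from h import *
for c in ["scene","top"]:
    r=np.load(c+"0.npz");W=cloud(r);print(c);ana(r["img"],W)
    hm=np.full((24,24),0.0)
    q=W[np.isfinite(W[...,0])];
    for x,y,z in q:
        i=int((x-0)//.05);j=int((y+.5)//.05)
        if 0<=i<20 and 0<=j<24 and z<.6: hm[i,j]=max(hm[i,j],z)
    print((hm[:20]*100).round().astype(int))
E
for c in scene top; do python3 - <<E
import cv2
i=cv2.imread("pics/${c}0.png")
i=i[180:290,230:360] if "$c"=="scene" else i[90:260,195:335]
cv2.imwrite("pics/${c}0c.png",cv2.resize(i,None,fx=4,fy=3.5 if 0 else 4)[:600])
E
done
```

```text
scene
blue 277 rect 460.2 -188.5 79 13 mean [ 0.4625 -0.1889] ang 41.3 z 0.0957
yellow 286 rect 494.3 -317.4 15 79 mean [ 0.4985 -0.3178] ang -28.4 z 0.0966
red 9 [272.7 204.1] [ 0.6137 -0.2045  0.1242]
red 11 [325.5 242.6] [ 0.7131 -0.1413  0.1239]
ring 2299 662.8 -172.0 71.3 z 0.1234
[[ 0  0  0  0  0  0  1  2 16 16 18 17  2  1  0  0  0  0  0  0  0  0  0  0]
 [ 0  0  0  0  0  0  0  1 22 22 20  9  1  0  0  0  0  0  0  0  0  0  0  0]
 [ 0  0  0  0  0  0  0  1  1 22 21  1  1  1  0  0  0  0  0  0  0  0  0  0]
 [ 0  0  0  0  0  0  0  0  0  1  0  0  0  0  0  0  0  0  0  0  0  0  0  0]
 [ 0  0  0  0  1  1  5  7  7  0  0  0  4  8 13  0  0  0  0  0  0  0  0  0]
 [ 0  0  1  1  4  8  8  9  8  6  2  2  3  4 13  0  0  0  0  0  0  0  0  0]
 [ 0  0  2  1  4  6  7  7  8  6  3  1  3 21 18  0  0  0  0  0  0  0  0  0]
 [ 0  0  1  1  1  1  1  1  8  6  1  1  0 22 22  0  0  0  0  0  0  0  0  0]
 [ 0  0  1  0  3 10 10  1  1  4  1  0  0 22 22  0  0  0  0  0  0  0  0  0]
 [ 0  0  4 10 10 10 10  3  1  4  1  0  0 22  0  0  0  0  0  0  0  0  0  0]
 [ 0  1  4 10  4  1  4  3  4  4  0  0  0  0  0  0  0  0  0  0  
[... 1771 characters left out ...]
 0  0  0  0  0  0  0  0]
 [ 1  1  0  1  1 12 12 12 26 26 26 26 26 26 26  3  0  0  0  0  0  0  0  0]
 [ 1  2  1  1  1 12 12 13  0 26 26  0  0 26 26  0  0  0  0  0  0  0  0  0]
 [ 0  0  1  0  0 12 11 12  0 26 26  0  0 26 26  0  0  0  0  0  0  0  0  0]
 [ 0  0  1  0  0 12 12 12  0  0  0  0  6  6  6  6  0  0  0  0  0  0  0  0]
 [ 0  0  1  2  2  2  0  0  1  0 10  0  6  6  6  6  0  0  0  0  0  0  0  0]
 [ 0  0  0  2  2  2  0  7  8 10 10  0  6  6  6  6  0  0  0  0  0  0  0  0]
 [ 2  2  0  2  2  2  0  0  6  1  0  0  6  6  6  6  0  0  0  0  0  0  0  0]
 [ 1  2  1  3  0  0  0  5  4  2  1  6  6  6  6  6  0  0  0  0  0  0  0  0]
 [ 0  2  2  3  2 10 10 10 10  4  2  6  6  6  6  6  0  0  0  0  0  0  0  0]]
```

View pics/top0c.png

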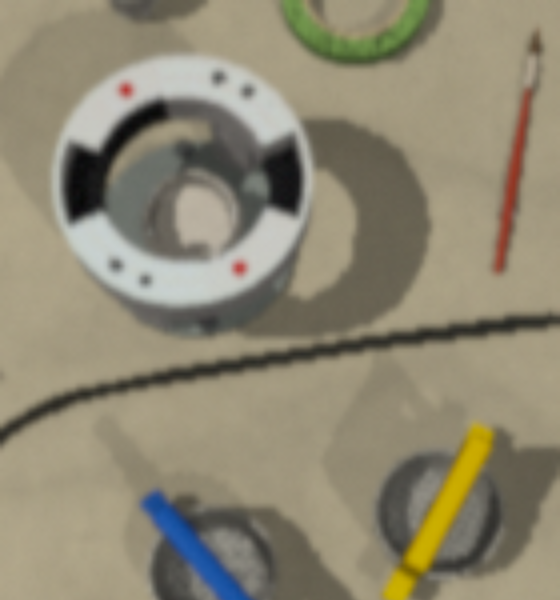

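View pics/scene0c.png

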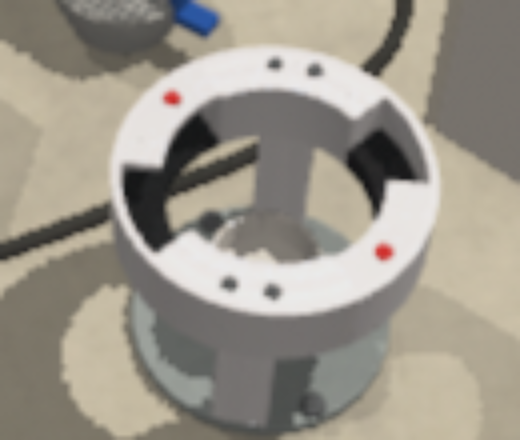

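Run:
```python
from h import *
for c in ["scene","top"]:
    W=cloud(np.load(c+"0.npz"));z=W[...,2]
    k=(z>.15)&(W[...,0]>.5)&(W[...,0]<.8)&(W[...,1]<.3)&(z<.5)
    p=W[k];d=np.hypot(p[:,0]-.662,p[:,1]+.173);i=d.argsort()[:3];print(c,p[i],d[i])
print(np.load("wrist0.npz")["T_tool_cam"].round(3))
```

```text
scene [[ 0.57667524 -0.05758153  0.17063108]
 [ 0.58822001 -0.04937583  0.16208457]
 [ 0.59324334 -0.04628078  0.21816536]] [0.14353306 0.14396674 0.14417087]
top [[ 0.57276973 -0.06049067  0.1912042 ]
 [ 0.57357678 -0.05980545  0.25143721]
 [ 0.57367357 -0.05972235  0.2583004 ]] [0.14359802 0.1436373  0.14364325]
[[ 1.     0.001 -0.001 -0.   ]
 [-0.001  0.945  0.328 -0.084]
 [ 0.001 -0.328  0.945 -0.181]
 [ 0.     0.     0.     1.   ]]
```

>>> {"method": "send_rows", "body": {"targets": [[0, 0, 0.042, 0, 0], [0, 0, 0.042, 0, 0], [0, 0, 0.042, 0, 0], [0, 0, 0.042, 0, 0], [0.0238, -0.0358, 0, -6.5, 0], [0.0238, -0.0358, 0, -6.5, 0], [0.0238, -0.0358, 0, -6.5, 0], [0.0238, -0.0358, 0, -6.5, 0], [0.0238, -0.0358, 0, -6.5, 0], [0.0238, -0.0358, 0, -6.5, 0], [0.0238, -0.0358, 0, -6.5, 0], [0.0238, -0.0358, 0, -6.5, 0]]}}

```text
clock: 2.05
tcp_pos: [0.4, 0.2478, 0.3611]
orientation: [-0.0, 0.99, 0.143, 0.0]
wrist_force: [1.3, 0.6, 0.9]
finger_gap: 0.0854
```

>>> {"method": "send_rows", "body": {"targets": [[0.006, -0.0439, 0, -6.5, 0], [0.006, -0.0439, 0, -6.5, 0], [0.006, -0.0439, 0, -6.5, 0], [0.006, -0.0439, 0, -6.5, 0], [0.006, -0.0439, 0, -6.5, 0], [0.006, -0.0439, 0, -6.5, 0], [0.006, -0.0439, -0.02, -6.5, 0], [0.006, -0.0439, -0.03, -6.5, 0], [0.006, -0.0439, -0.03, -6.5, 0], [0.006, -0.0439, -0.03, -6.5, 0], [0, 0, 0, 0, 0], [0, 0, 0, 0, 0]]}}

```text
clock: 3.25
tcp_pos: [0.4574, -0.1816, 0.2558]
orientation: [-0.0, 0.912, -0.41, -0.001]
wrist_force: [-0.2, 0.2, -0.0]
finger_gap: 0.0858
```

```bash
cat >> h.py <<'E'
def wrist(name):
    from workcell import monitor, eyes
    from scipy.spatial.transform import Rotation as R
    s=monitor.get_state();r=eyes.read_camera("wrist")
    q=s["orientation"];T=np.eye(4);T[:3,:3]=R.from_quat([q[1],q[2],q[3],q[0]]).as_matrix();T[:3,3]=s["tcp_pos"]
    cv2.imwrite(f"pics/{name}.png",r["img"][:,:,::-1])
    x=T[:3,0];print("t",s["clock"],"tcp",np.round(s["tcp_pos"],4),"yaw",np.degrees(np.arctan2(x[1],x[0])).round(2),"F",np.round(s["wrist_force"],1),"gap",s["finger_gap"],"q",np.round(s["joint_pos"],2))
    W=cloud(r,T@r["T_tool_cam"]);ana(r["img"],W);return r,W
E
python3 -c "
from h import *
wrist('w1')"
```

```text
t 3.25 tcp [ 0.4574 -0.1816  0.2558] yaw -48.4 F [-0.2  0.2 -0. ] gap 0.08577964178807058 q [-0.54  0.14 -0.02  1.41  0.    1.87]
blue 804 rect 458.5 -188.0 76 11 mean [ 0.4593 -0.1869] ang -138.4 z 0.0953
yellow 1082 rect 492.4 -317.7 15 79 mean [ 0.4935 -0.3162] ang 151.9 z 0.095
red 49 [395.3  54.9] [ 0.6124 -0.2051  0.1223]
ring 4424 649.8 -184.9 68.2 z 0.1215
```

View pics/w1.png

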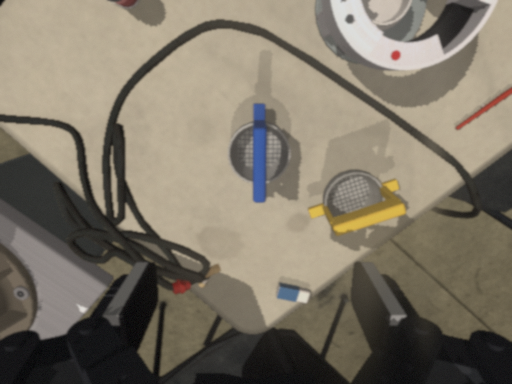

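>>> {"method": "send_rows", "body": {"targets": [[0.0013, -0.0069, -0.03, 0, 60], [0, 0, -0.045, 0, 60], [0, 0, -0.045, 0, 60], [0, 0, -0.045, 0, 60], [0, 0, -0.026, 0, 60], [0, 0, 0, 0, 60], [0, 0, 0, 0, 60]], "newtons": 50}}

```text
clock: 4.0
tcp_pos: [0.4604, -0.1874, 0.0673]
orientation: [0.0, 0.913, -0.408, 0.001]
wrist_force: [0.1, 0.4, 0.4]
finger_gap: 0.0654
```

```bash
python3 -c "
from h import *
wrist('w2')"
```

```text
t 4.0 tcp [ 0.4604 -0.1874  0.0673] yaw -48.19 F [0.1 0.4 0.4] gap 0.0654425885555087 q [-0.55  0.24 -0.37  0.96  0.    1.86]
blue 3358 rect 458.4 -187.7 78 13 mean [ 0.4629 -0.1837] ang -138.2 z 0.0953
yellow 1137 rect 511.6 -327.3 16 26 mean [ 0.5113 -0.3231] ang 154.3 z 0.0936
ring 628 592.5 -180.9 8.7 z 0.1204
```

View pics/w2.png

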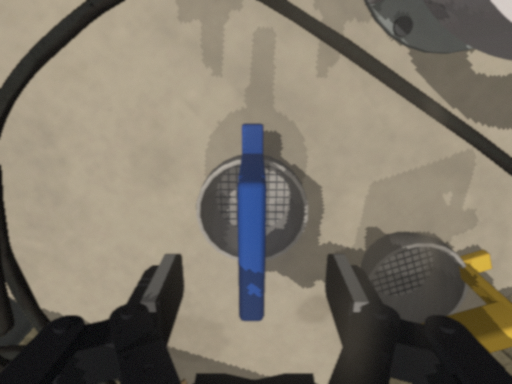

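>>> {"method": "send_rows", "body": {"targets": [[-0.0018, -0.0005, -0.002, 0, 120], [0, 0, 0, 0, 255], [0, 0, 0, 0, 255], [0, 0, 0, 0, 255], [0, 0, 0, 0, 255], [0, 0, 0, 0, 255], [0, 0, 0, 0, 255], [0, 0, 0, 0, 255]], "newtons": 60}}

```text
clock: 4.85
tcp_pos: [0.4576, -0.1884, 0.0636]
orientation: [0.0, 0.912, -0.409, -0.0]
wrist_force: [-0.9, 0.3, -0.2]
finger_gap: 0.0001
```

```bash
python3 -c "
from h import *
wrist('w3')"
```

```text
t 4.85 tcp [ 0.4576 -0.1884  0.0636] yaw -48.3 F [-0.9  0.3 -0.2] gap 0.00014205488673445116 q [-0.55  0.24 -0.38  0.95 -0.    1.86]
blue 1906 rect 474.2 -173.3 35 13 mean [ 0.4755 -0.1721] ang -138.6 z 0.0952
yellow 2795 rect 493.4 -317.5 15 57 mean [ 0.4955 -0.315 ] ang 150.9 z 0.0941
ring 80 592.4 -180.2 3.1 z 0.1175
```

View pics/w3.png

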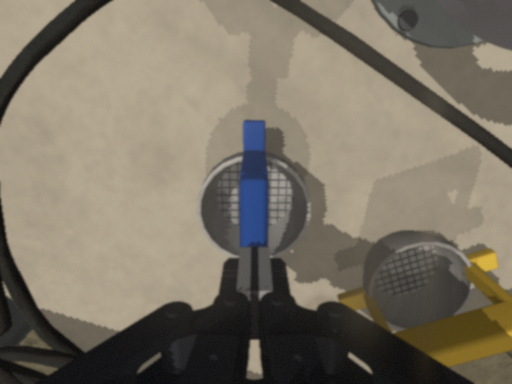

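Run:
```python
from h import *
r,W=wrist('w4')
i=r["img"][100:384,150:360]
cv2.imwrite("pics/w4c.png",cv2.resize(i[:,:,::-1],None,fx=2.8,fy=2.1,interpolation=cv2.INTER_NEAREST))
for v in range(120,384,8): print(v,W[v,254].round(3),W[v,246].round(3),W[v,262].round(3),r["img"][v,246])
from workcell import eyes
for c in ["scene","top"]:
    r=eyes.read_camera(c);ana(r["img"],cloud(r))
    j=r["img"][130:230,200:330] if c=="scene" else r["img"][190:290,200:330]
    cv2.imwrite(f"pics/{c}1.png",cv2.resize(j[:,:,::-1],None,fx=5,fy=5))
```

```text
t 4.9 tcp [ 0.4576 -0.1884  0.0637] yaw -48.3 F [-0.6  0.7  0. ] gap 0.0001783693163175705 q [-0.55  0.24 -0.38  0.95 -0.    1.86]
blue 1915 rect 474.3 -173.3 35 13 mean [ 0.4756 -0.1721] ang -138.5 z 0.0952
yellow 2790 rect 493.5 -317.5 15 56 mean [ 0.4955 -0.3151] ang 151.0 z 0.094
ring 82 592.4 -180.4 2.9 z 0.1173
120 [ 0.501 -0.15   0.026] [ 0.497 -0.147  0.027] [ 0.504 -0.154  0.026] [ 90  90 106]
128 [ 0.497 -0.153  0.03 ] [ 0.494 -0.15   0.03 ] [ 0.501 -0.157  0.03 ] [ 61  87 146]
136 [ 0.494 -0.157  0.029] [ 0.49  -0.153  0.029] [ 0.497 -0.16   0.03 ] [ 60  86 145]
144 [ 0.49  -0.16   0.029] [ 0.487 -0.156  0.03 ] [ 0.493 -0.164  0.029] [ 56  81 141]
152 [ 0.487 -0.162  0.037] [ 0.484 -0.159  0.037] [ 0.49  -0.166  0.037] [47 56 86]
160 [ 0.487 -0.163  0.057] [ 0.484 -0.159  0.058] [ 0.49  -0.166  0.059] [45 55 84]
168 [ 0.487 -0.162  0.077] [ 0.484 -0.159  0.075] [ 0.49  -0.165  0.076] [43 54 83]
176 [ 0.488 -0.162  0.092] [ 0.485 -0.16   0.09 ] [ 0.49  -0.165  0.09 ] [41 53 87]
184 [ 0.486 -0.164  0.095] [ 0.483 -0.161  0.095] [ 0.488 -0.167  0.096] [ 48  77 135]
192 [ 0.48
[... 1881 characters left out ...]
   ] [ 0.45  -0.192  0.156] [ 0.451 -0.198  0.153] [62 57 50]
376 [ 0.323 -0.309 -0.001] [ 0.447 -0.195  0.155] [ 0.328 -0.315 -0.001] [69 64 56]
blue 240 rect 461.5 -188.2 77 13 mean [ 0.463 -0.189] ang 42.3 z 0.0953
yellow 279 rect 494.8 -317.1 15 78 mean [ 0.4994 -0.3183] ang -28.1 z 0.0965
red 9 [272.7 204.1] [ 0.6143 -0.2047  0.125 ]
red 11 [325.5 242.6] [ 0.7135 -0.1416  0.1246]
ring 2297 662.6 -172.3 71.0 z 0.1235
blue 26 rect 430.8 -213.0 9 10 mean [ 0.4308 -0.2134] ang 146.7 z 0.0937
yellow 243 rect 490.7 -318.6 14 79 mean [ 0.4905 -0.3184] ang 151.8 z 0.094
red 5 [226. 112.] [ 0.712  -0.1429  0.1217]
red 4 [254.5 156.5] [ 0.6129 -0.2064  0.1212]
ring 1177 661.8 -174.7 70.6 z 0.1204
```

View pics/w4c.png

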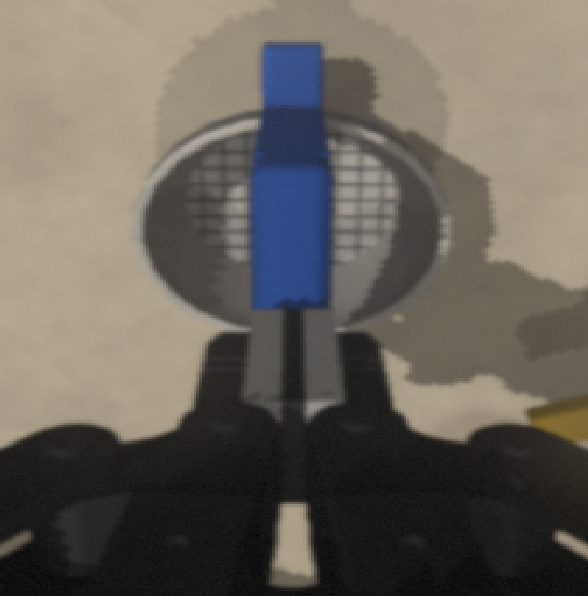

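View pics/scene1.png

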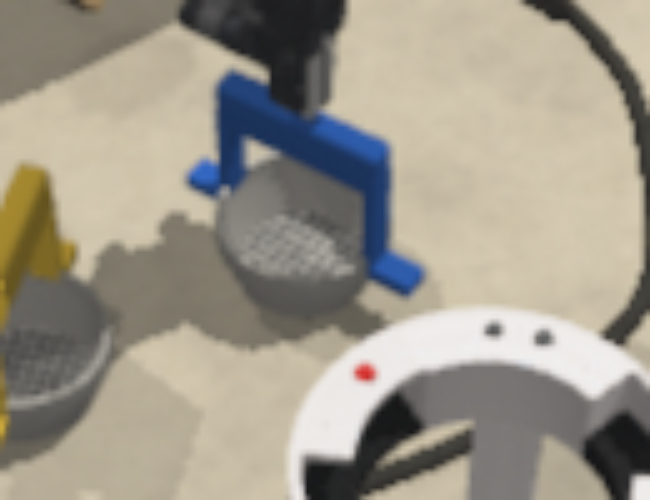

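>>> {"method": "send_rows", "body": {"targets": [[0, 0, 0, 0, 60], [0, 0, 0, 0, 60], [0, 0, 0, 0, 60], [0, 0, 0, 0, 60], [0, 0, 0, 0, 60]]}}

```text
clock: 5.55
tcp_pos: [0.4577, -0.1884, 0.0637]
orientation: [0.0, 0.912, -0.409, 0.0]
wrist_force: [0.6, -0.1, 0.2]
finger_gap: 0.0654
```

Run:
```python
from h import *
r,W=wrist('w5')
print(r["camera_matrix"])
from workcell import monitor
t=np.array(monitor.get_state()["tcp_pos"])
d=W-t; yaw=np.radians(-48.3);ax=np.array([np.cos(yaw),np.sin(yaw)]);ay=np.array([np.sin(yaw),-np.cos(yaw)])
a=d[...,:2]@ax; b=d[...,:2]@ay
k=(abs(a)<.07)&(abs(a)>.02)&(abs(b)<.03)&(W[...,2]>.05)
for s in (1,-1):
    kk=k&(a*s>0); zz=W[...,2][kk]; print(s,np.percentile(zz,[0,1,3,10]), np.nanpercentile(a[kk],[0,5,50,95,100]),np.nanpercentile(b[kk],[0,50,100]))
v,u=np.where(k&(W[...,2]<.11));print(len(v))
for j in range(0,len(v),max(1,len(v)//20)): print(u[j],v[j],a[v[j],u[j]].round(4),b[v[j],u[j]].round(4),W[v[j],u[j],2].round(4))
from workcell import eyes
for c in ["scene"]:
    r=eyes.read_camera(c)
    j=r["img"][110:230,200:330]
    cv2.imwrite(f"pics/{c}2.png",cv2.resize(j[:,:,::-1],None,fx=5,fy=5))
```

```text
t 5.55 tcp [ 0.4577 -0.1884  0.0637] yaw -48.3 F [ 0.6 -0.1  0.2] gap 0.06537743631583293 q [-0.55  0.24 -0.38  0.95 -0.    1.86]
blue 3540 rect 458.3 -187.6 78 13 mean [ 0.4628 -0.1836] ang -138.3 z 0.0953
yellow 1097 rect 507.6 -325.1 15 24 mean [ 0.508  -0.3213] ang 153.9 z 0.0935
ring 92 592.1 -180.2 3.5 z 0.1176
[[341.72835283   0.         254.14971752]
 [  0.         341.72835283 193.51579708]
 [  0.           0.           1.        ]]
1 [0.1074287  0.11327544 0.11830204 0.13122051] [0.0200108  0.02494197 0.04408206 0.0626185  0.06675304] [-0.0182028  -0.01117535  0.01162252]
-1 [0.10710609 0.11309263 0.11807199 0.1309402 ] [-0.06611934 -0.0617913  -0.0432893  -0.02456454 -0.0200055 ] [-0.01836387 -0.01110771  0.01174089]
68
328 255 0.0332 -0.0086 0.1097
327 257 0.0334 -0.0063 0.1074
182 258 -0.032 -0.0066 0.1088
327 259 0.0332 -0.0058 0.1084
182 261 -0.0322 -0.005 0.1088
327 262 0.0331 -0.0049 0.1094
182 264 -0.0324 -0.003 0.1081
182 267 -0.0322 -0.0023 0.1094
182 269 -0.0323 -0.0012 0.1094
327 269 0.0332 -0.0015 0.1098
326 270 0.0332 -0.0 0.1083
327 271 0.0333 -0.0005 0.1099
183 273 -0.0323 0.0016 0.1082
326 274 0.0331 0.0016 0.109
326 275 0.033 0.0017 0.1097
326 278 0.0332 0.0036 0.1093
183 280 -0.0321 0.0042 0.1099
325 282 0.0333 0.0067 0.1078
325 283 0.033 0.0065 0.1089
325 284 0.0331 0.0072 0.1086
325 285 0.0331 0.0076 0.1088
184 287 -0.032 0.0081 0.1097
325 288 0.033 0.0086 0.1098
```

View pics/w5.png

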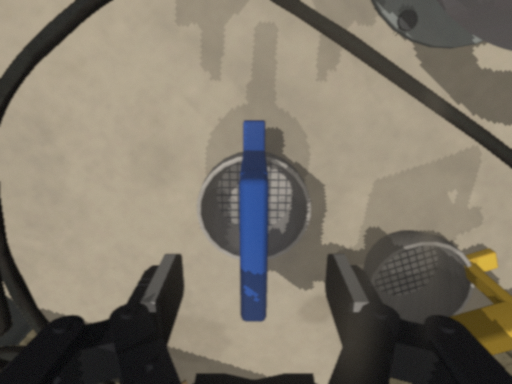

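View pics/scene2.png

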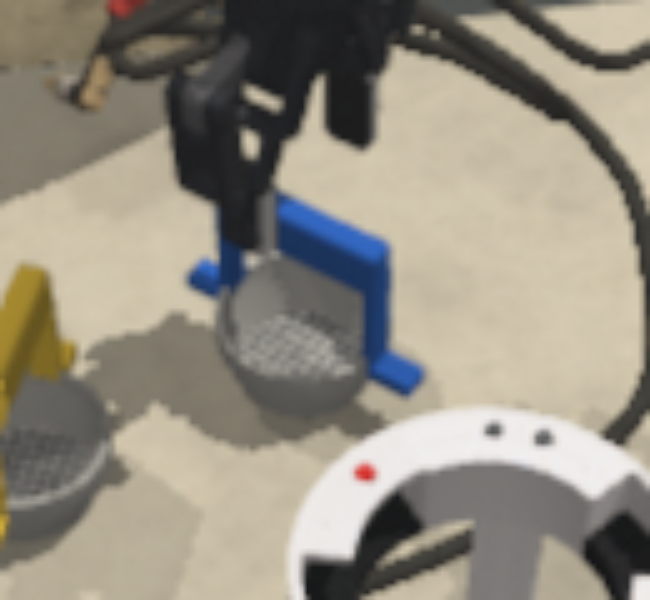

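>>> {"method": "send_rows", "body": {"targets": [[0.0005, 0.0005, -0.015, 0, 60], [0, 0, -0.015, 0, 60], [0, 0, 0, 0, 60]]}}

```text
clock: 5.95
tcp_pos: [0.4567, -0.187, 0.0321]
orientation: [-0.0, 0.912, -0.409, -0.002]
wrist_force: [0.1, -0.2, -0.7]
finger_gap: 0.0654
```

```bash
cat >> h.py <<'E'
def tips(W):
    from workcell import monitor
    s=monitor.get_state();t=np.array(s["tcp_pos"]);q=s["orientation"]
    yaw=2*np.arctan2(q[2],q[1]);ax=np.array([np.cos(yaw),np.sin(yaw)]);ay=np.array([np.sin(yaw),-np.cos(yaw)])
    d=W-t;a=d[...,:2]@ax;b=d[...,:2]@ay
    for sg in (1,-1):
        k=(a*sg>.015)&(a*sg<.045)&(abs(b)<.0115)&(W[...,2]>t[2]+.01)
        if k.any(): print("tip",sg,np.percentile(W[...,2][k],[0,2]).round(4),np.percentile(a[k]*sg,[0,5]).round(4))
E
python3 - <<'E'
from h import *
r,W=wrist('w6');tips(W)
E
```

```text
t 5.95 tcp [ 0.4567 -0.187   0.0321] yaw -48.31 F [ 0.1 -0.2 -0.7] gap 0.0654015599358145 q [-0.55  0.27 -0.43  0.87 -0.    1.86]
blue 5311 rect 457.8 -187.8 79 13 mean [ 0.4626 -0.1837] ang -138.3 z 0.0953
tip 1 [0.0749 0.0799] [0.015  0.0325]
tip -1 [0.0764 0.0801] [0.015  0.0324]
```

View pics/w6.png

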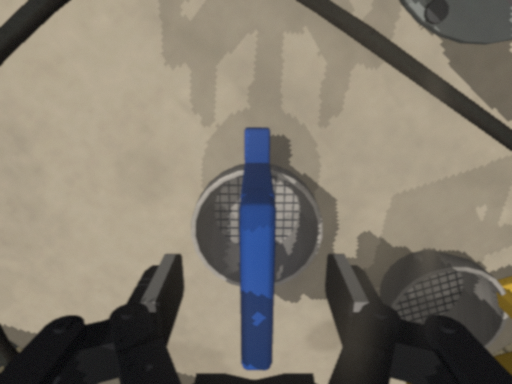

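>>> {"method": "send_rows", "body": {"targets": [[0.0012, -0.0008, -0.002, 0, 130], [0, 0, 0, 0, 255], [0, 0, 0, 0, 255], [0, 0, 0, 0, 255], [0, 0, 0, 0, 255], [0, 0, 0, 0, 255]], "newtons": 60}}

```text
clock: 6.6
tcp_pos: [0.4595, -0.1888, 0.032]
orientation: [0.0, 0.912, -0.409, 0.0]
wrist_force: [0.2, 0.5, 1.7]
finger_gap: 0.013
```

Run:
```python
from h import *
r,W=wrist('w7')
```

```text
t 6.6 tcp [ 0.4595 -0.1888  0.032 ] yaw -48.3 F [0.2 0.5 1.7] gap 0.012993999344421664 q [-0.55  0.28 -0.42  0.87 -0.    1.86]
blue 5584 rect 459.2 -189.4 79 14 mean [ 0.4634 -0.1856] ang -138.2 z 0.0955
yellow 215 rect 496.9 -312.6 3 16 mean [ 0.4975 -0.3129] ang 150.4 z 0.0865
```

View pics/w7.png

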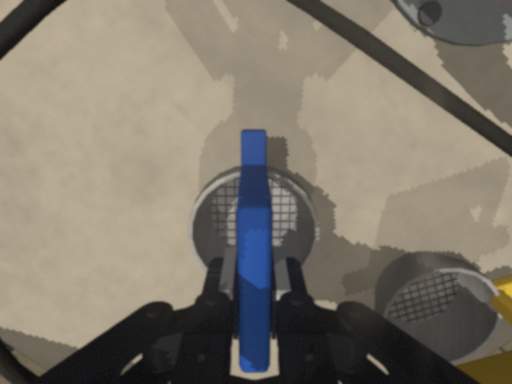

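>>> {"method": "send_rows", "body": {"targets": [[0, 0, 0.03, 0, 255], [0, 0, 0.04, 0, 255], [0, 0, 0.045, 0, 255], [0, 0, 0.035, 0, 255], [0.0338, 0.0026, 0, 8.47, 255], [0.0338, 0.0026, 0, 8.47, 255], [0.0338, 0.0026, 0, 8.47, 255], [0.0338, 0.0026, 0, 8.47, 255], [0.0338, 0.0026, 0, 8.47, 255], [0.0338, 0.0026, 0, 8.47, 255], [0, 0, 0, 0, 255], [0, 0, 0, 0, 255]]}}

```text
clock: 7.85
tcp_pos: [0.6619, -0.1727, 0.1801]
orientation: [-0.0, 1.0, 0.022, -0.001]
wrist_force: [-0.4, 0.6, -1.1]
finger_gap: 0.0126
```

Run:
```python
from h import *
import h
r,W=wrist('w8')
hsv=cv2.cvtColor(r["img"],cv2.COLOR_RGB2HSV).astype(int)
k=(abs(hsv[...,0]-112)<14)&(hsv[...,1]>120)
z=W[...,2];kk=k&(z>.2);top=np.percentile(z[kk],60);k=kk&(abs(z-top)<.006);p=W[k][:,:2]
u=np.linalg.svd(p-p.mean(0))[2][0];print("bluetop",top,cv2.minAreaRect(p.astype(np.float32)*1000),np.degrees(np.arctan2(u[1],u[0])))
from workcell import eyes
for c in ["scene","top"]:
    r=eyes.read_camera(c)
    j=r["img"][130:290,210:380] if c=="scene" else r["img"][90:200,180:310]
    cv2.imwrite(f"pics/{c}3.png",cv2.resize(j[:,:,::-1],None,fx=3.7,fy=3.7))
```

```text
t 7.85 tcp [ 0.6619 -0.1727  0.1801] yaw 2.48 F [-0.4  0.6 -1.1] gap 0.01259995449172216 q [-0.37  0.54  0.36  1.4  -0.    1.16]
yellow 1477 rect 491.0 -316.7 16 75 mean [ 0.4906 -0.313 ] ang -27.2 z 0.0946
red 64 [326.4 157. ] [ 0.7118 -0.1416  0.1224]
red 12 [185.6 232. ] [ 0.6104 -0.2051  0.1223]
ring 9217 662.7 -173.8 70.5 z 0.1215
bluetop 0.24365529927489538 ((662.1171875, -174.35467529296875), (13.758516311645508, 80.6299819946289), 3.10770845413208) -87.33427632697058
```

View pics/w8.png

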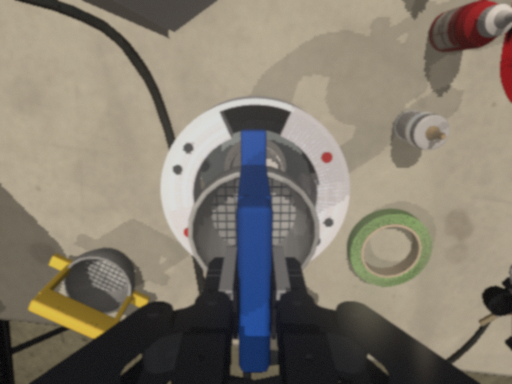

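View pics/scene3.png

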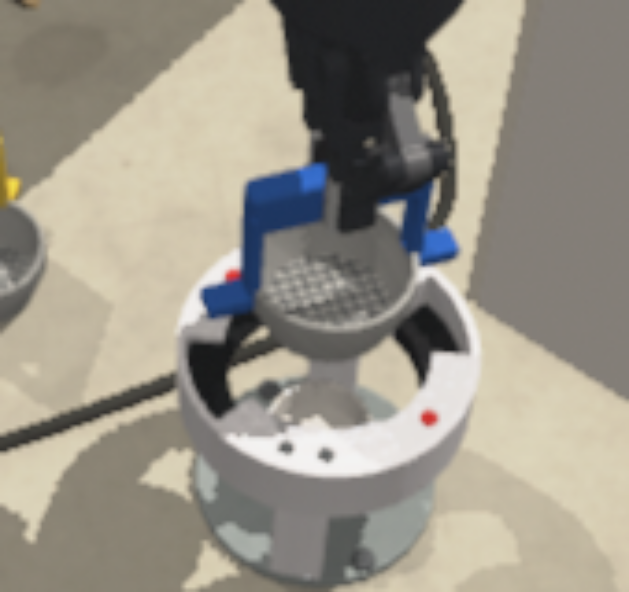

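>>> {"method": "send_rows", "body": {"targets": [[0.0006, 0.0005, -0.02, 0, 255], [0, 0, -0.02, 0, 255], [0, 0, -0.015, 0, 255], [0, 0, -0.011, 0, 255], [0, 0, 0, 0, 255], [0, 0, 0, 0, 255]]}}

```text
clock: 8.6
tcp_pos: [0.6626, -0.1728, 0.1166]
orientation: [0.0, 1.0, 0.022, 0.0]
wrist_force: [0.1, -0.1, -0.3]
finger_gap: 0.013
```

```bash
cat >> h.py <<'E'
def look(n,sc=True):
    r,W=wrist('w'+n)
    hsv=cv2.cvtColor(r["img"],cv2.COLOR_RGB2HSV).astype(int)
    k=(abs(hsv[...,0]-112)<14)&(hsv[...,1]>120)
    z=W[...,2];kk=k&(z>.14);top=np.percentile(z[kk],60);k=kk&(abs(z-top)<.006);p=W[k][:,:2]
    u=np.linalg.svd(p-p.mean(0))[2][0];c=cv2.minAreaRect(p.astype(np.float32)*1000)
    print("bluetop",top.round(4),np.round(c[0],1),np.round(c[1],0),(np.degrees(np.arctan2(u[1],u[0]))%180).round(1))
    if sc:
        from workcell import eyes
        j=eyes.read_camera("scene")["img"][150:290,210:370]
        cv2.imwrite(f"pics/s{n}.png",cv2.resize(j[:,:,::-1],None,fx=4,fy=4))
E
python3 -c "
from h import *
look('9')"
```

```text
t 8.6 tcp [ 0.6626 -0.1728  0.1166] yaw 2.49 F [ 0.1 -0.1 -0.3] gap 0.013011098389161932 q [-0.37  0.56  0.23  1.25 -0.    1.16]
yellow 1020 rect 485.1 -312.7 15 40 mean [ 0.4873 -0.31  ] ang -27.9 z 0.0931
red 126 [348.7 183.5] [ 0.7119 -0.1415  0.1223]
red 98 [167.4 278.4] [ 0.6125 -0.2049  0.1224]
red 5 [231.6 341.2] [ 0.6547 -0.1786  0.1995]
ring 19979 662.5 -173.6 70.4 z 0.1215
bluetop 0.1801 [ 662.4 -173.9] [14. 79.] 92.6
```

View pics/s9.png

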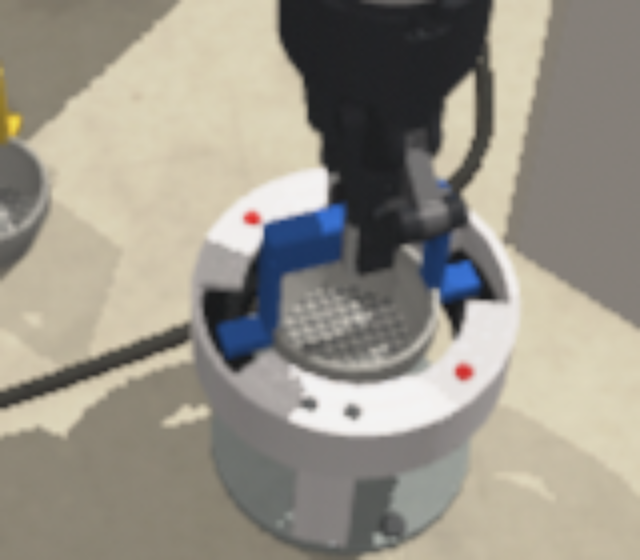

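View pics/w9.png

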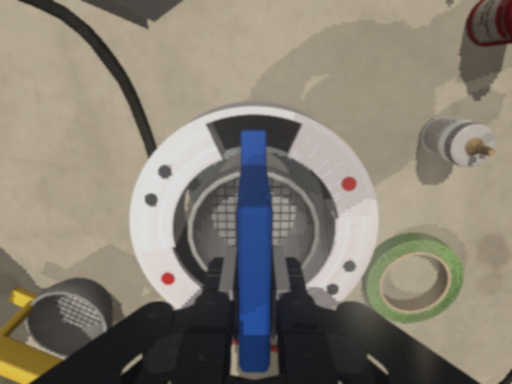

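>>> {"method": "send_rows", "body": {"targets": [[0, 0, -0.002, 0, 255], [0, 0, 0, -5, 255], [0, 0, 0, -5, 255], [0, 0, 0, -5, 255], [0, 0, 0, -5, 255], [0, 0, 0, -5, 255], [0, 0, 0, -5, 255], [0, 0, 0, 0, 255]]}}

```text
clock: 9.5
tcp_pos: [0.6631, -0.1727, 0.1142]
orientation: [0.0, 0.971, -0.238, 0.0]
wrist_force: [0.8, 0.1, -1.2]
finger_gap: 0.0132
```

>>> {"method": "send_rows", "body": {"targets": [[0, 0, 0, -5, 255], [0, 0, 0, -5, 255], [0, 0, 0, -5, 255], [0, 0, 0, -5, 255], [0, 0, 0, -5, 255], [0, 0, 0, -5, 255], [0, 0, 0, 0, 255], [0, 0, 0, 0, 255]]}}

```text
clock: 10.3
tcp_pos: [0.6629, -0.1726, 0.1139]
orientation: [-0.0, 0.878, -0.479, 0.0]
wrist_force: [-0.3, 0.4, -2.2]
finger_gap: 0.0127
```

```bash
python3 -c "
from h import *
look('10')"
```

```text
t 10.3 tcp [ 0.6629 -0.1726  0.1139] yaw -57.3 F [-0.3  0.4 -2.2] gap 0.012688352863453801 q [-0.37  0.56  0.23  1.24 -0.    2.2 ]
red 149 [254.2 130.3] [ 0.712  -0.1416  0.1222]
ring 18850 661.9 -173.6 70.6 z 0.1214
bluetop 0.1775 [ 662.6 -173.6] [79. 14.] 33.0
```

View pics/s10.png

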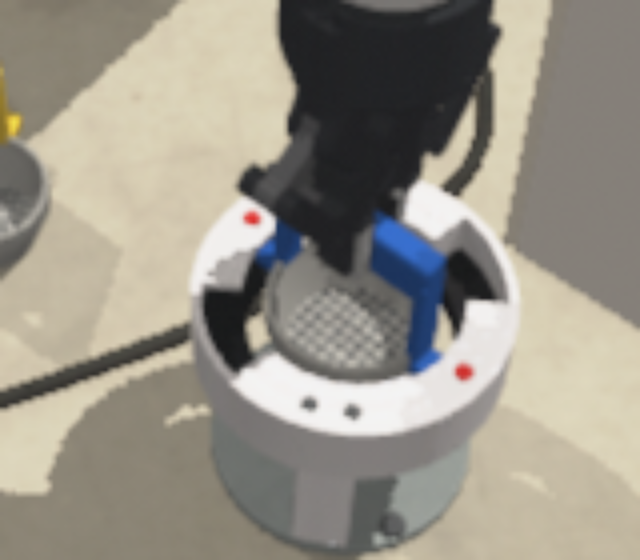

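>>> {"method": "send_rows", "body": {"targets": [[0, 0, -0.004, 0, 255], [0, 0, -0.004, 0, 255], [0, 0, -0.0035, 0, 255], [0, 0, -0.001, 0, 255], [0, 0, 0, 0, 255], [0, 0, 0, 0, 255]]}}

```text
clock: 11.0
tcp_pos: [0.6628, -0.1726, 0.1012]
orientation: [0.0, 0.877, -0.481, 0.0]
wrist_force: [0.7, 0.4, -0.3]
finger_gap: 0.013
```

```bash
python3 -c "
from h import *
look('11')"
```

```text
t 11.0 tcp [ 0.6628 -0.1726  0.1012] yaw -57.48 F [ 0.7  0.4 -0.3] gap 0.012982949810023453 q [-0.37  0.56  0.21  1.21 -0.    2.2 ]
red 177 [254.  134.1] [ 0.712  -0.1416  0.1221]
ring 19105 662.0 -173.8 70.5 z 0.1214
bluetop 0.1648 [ 662.1 -173.2] [79. 15.] 32.8
```

>>> {"method": "send_rows", "body": {"targets": [[0, 0, -0.0006, 0, 255], [0, 0, 0, 0, 180], [0, 0, 0, 0, 150], [0, 0, 0, 0, 120], [0, 0, 0, 0, 100], [0, 0, 0, 0, 100], [0, 0, 0, 0, 100]]}}

```text
clock: 11.8
tcp_pos: [0.6628, -0.1726, 0.1007]
orientation: [0.0, 0.877, -0.481, 0.0]
wrist_force: [0.4, 0.0, 0.1]
finger_gap: 0.0518
```

```bash
python3 -c "
from h import *
look('12')"
```

```text
t 11.8 tcp [ 0.6628 -0.1726  0.1007] yaw -57.48 F [0.4 0.  0.1] gap 0.05184391314971184 q [-0.37  0.56  0.21  1.21 -0.    2.2 ]
red 174 [254.1 134.3] [ 0.712  -0.1416  0.1222]
ring 21311 662.0 -173.8 70.5 z 0.1215
bluetop 0.1634 [ 662.3 -173.4] [79. 14.] 32.7
```

View pics/w12.png

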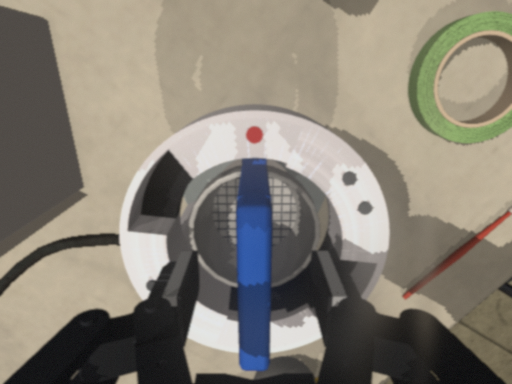

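Top is now at 0.1634 m, so the bottom is at about 67–68 mm: seated, handle in line with the red dot (col 254, row 134). I'm backing straight up.

>>> {"method": "send_rows", "body": {"targets": [[0, 0, 0.02, 0, 100], [0, 0, 0.04, 0, 100], [0, 0, 0.04, 0, 100], [0, 0, 0.04, 0, 100], [-0.04, 0, 0.01, 0, 100], [-0.04, 0, 0, 0, 100], [0, 0, 0, 0, 100], [0, 0, 0, 0, 100]]}}

```text
clock: 12.7
tcp_pos: [0.582, -0.1726, 0.2511]
orientation: [-0.0, 0.877, -0.481, 0.0]
wrist_force: [-0.3, -0.1, -0.4]
finger_gap: 0.0519
```

```bash
python3 -c "
from h import *
look('13')
from workcell import eyes
r=eyes.read_camera('top');ana(r['img'],cloud(r))"
```

```text
t 12.7 tcp [ 0.582  -0.1726  0.2511] yaw -57.52 F [-0.3 -0.1 -0.4] gap 0.051901391187474624 q [-0.42  0.37  0.27  1.47  0.    2.15]
yellow 352 rect 472.7 -306.3 14 33 mean [ 0.4735 -0.3048] ang 154.8 z 0.0948
red 52 [307.1  20.8] [ 0.7119 -0.1418  0.1221]
red 29 [300.7 161.6] [ 0.6126 -0.2051  0.1224]
ring 9783 662.6 -174.1 70.3 z 0.1215
bluetop 0.1634 [ 661.8 -173.1] [77. 13.] 32.7
yellow 244 rect 490.7 -318.6 14 79 mean [ 0.4906 -0.3184] ang 151.8 z 0.094
red 4 [254.5 156.5] [ 0.6129 -0.2064  0.121 ]
ring 666 660.8 -176.0 69.9 z 0.1205
```

View pics/s13.png

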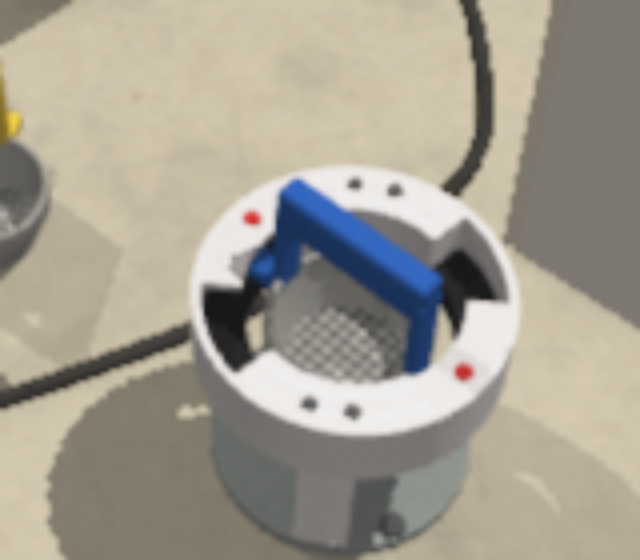

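View pics/w13.png

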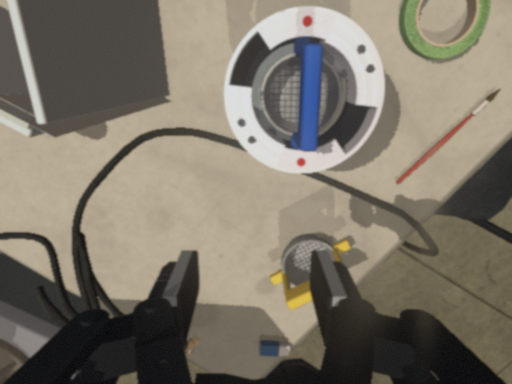

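The handle lies on the red-dot line (dots at 307,21 and 301,162). The strainer sits level and low, and yellow hasn't moved.

```bash
python3 -c "
from workcell import ticket
print(ticket.hand_in())"
```

```text
the job is handed in; nothing more can be done
None
```

The blue strainer is hanging in the stand with its lugs in the locking notches at the red dots. I handed the job in with the clock at about 12.8 s of the 38 s allowed.

- **What I did:** I gripped the blue handle and lowered the lugs through the two gaps. I then twisted it 60° clockwise under the lip, lowered it into the notches, let go and backed off.
- **Last checks:**
  - The handle lies at 32.7°, and the red-dot line measures about 32.5°.
  - The strainer is within about 1 mm of the ring's centre.
  - The handle top is at 163.4 mm, so the bottom is at about 67.4 mm; the notch bottom is at 68 mm.
  - Yellow is still where it was, to within camera noise.
  - The wrist force stayed below 3 N at every reading, and the gripper is touching nothing.
- **What went wrong or disagreed:** The first close missed, with the fingers shutting just above the bar. The fingertips measured about 36 mm short of the stated TCP. I went about 32 mm lower by the measured fingertips and the second grip held, at a 13 mm opening.

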